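# Load a sprung dryer cartridge into its holder

### The job

Take the fresh gas-dryer cartridge (green collar) from the stand and fit it into the empty holder: press its sprung brass pin against the tall blue stop until the nose at the other end clears the short white stop, bring it down level between the stops, ease it back so that pin and nose both sit fully home in the two recesses, and let go. Be gentle: never run the spring to its end or press on the holder with more than 20 N, and do not disturb the spent cartridge or the other things on the bench.

Things in the scene. Friction and masses are not known exactly. Their poses are not given: they have to be found in the camera images.
- holder: Fixed holder. Origin: middle of the underside of its aluminium base rail (64 x 210 x 16 mm high); z up, y along the rail. On the rail sits a yoke with two upright stops 46 mm wide (x), centred on x = 0: at +y the tall blue stop, top at z = 125 mm; at -y the short white stop, top at z = 87 mm. Their facing sides are flat, upright and always 117 mm apart; stops 11 mm thick.
- holder_mid (a point): Point of the fixed holder 75 mm above its origin, at the recesses' height. In each stop's facing side is a blind square recess, 16 mm wide and high, 5 mm deep, centred at x = 0, z = 75 mm in the holder's frame. Nothing stands between the stops above z = 32 mm.
- holder_rail (a point): Middle of the rail's top (z = 16 mm). The yoke is locked anywhere up to 15 mm either way along y from here; no reading tells where: feel for it (or look). With the yoke in the middle the facing sides of the stops are at y = +58.5 mm (blue) and -58.5 mm (white) in the holder's frame; both shift together.
- fresh: Fresh cartridge with GREEN collar, 0.2 to 0.3 kg, lying level in one of the stand's two slots. Origin: on its axis at the collar's centre, 50 mm above the bench at the start; y along the cartridge to its sprung pin, z up. Collar: square block 26 (x) x 32 (y) x 26 mm, to be gripped across x. Steel body 24 mm in diameter, y = -48 to +48 mm. 130 mm overall with the pin out.
- fresh_nose (a point): Outermost point of the domed end of the fresh cartridge's fixed brass nose, 10 mm in diameter, y = -48 to -58 mm in the cartridge's frame. The cartridge fits between the flat facing sides of the stops with its pin pushed in more than 13 mm; home in both recesses, about 3 mm remain pushed in.
- fresh_tip (a point): Outermost point of the fresh cartridge's sprung pin: brass, ball-ended, 9 mm in diameter, y = +48 to +72 mm in the cartridge's frame when out; this point moves with the pin. It pushes in 17 mm, against 4 N at first, rising by 0.45 N per mm (10 N at 13 mm, 12 N at the end, where it goes solid). In stand and holder alike the pin goes towards bench +y, within 20 degrees.
- spent: Spent cartridge, the same shape with a GREY collar, lying in the other slot of the stand; leave it. Origin and axes as for the fresh one.
- stand: Fixed white stand. Origin: middle of the underside; base plate 210 (x) x 130 (y) x 12 mm. Two slots for cartridges along its y axis, at x = -55 and +55 mm, each a pair of saddles (34 mm wide, 10 mm long, at y = -36 and +36 mm) with side lips up to z = 48 mm; a lying cartridge's axis is at z = 50 mm. Clear space below and beside each collar; lift straight up.
- beaker: Glass beaker, 70 mm wide, 90 mm high, at the far edge; leave it. Origin: centre of its underside.
- reagent: Amber bottle, 70 mm wide, 150 mm high, at the left; leave it. Origin: centre of its underside.
- jar: White jar, 60 mm wide, 70 mm high, at the far edge; leave it. Origin: centre of its underside.
- samples: Blue divided sample tray, 120 x 160 x 40 mm high, at the right; leave it. Origin: centre of its underside.
- weight: Brass balance weight, 36 mm wide, 52 mm high, at the right; leave it. Origin: centre of its underside.
- vial: Small red-capped vial, 28 mm wide, 50 mm high, between stand and holder; leave it. Origin: centre of its underside.
- wrench: Open-ended wrench lying at the left; leave it. Origin: centre of its underside.
There are look-alikes about, which are no part of the job. Leave any purple or turquoise look-alike of the fresh alone.

How it is judged:
By the outcome, as a careful person would: the job done as asked, in the order asked, and still so for the second after the job is handed in, with the robot touching nothing.
It also fails if it takes over 48 s, if anything falls off the work surface, if the arm or the gripper's body presses on something with over 40 N, if the wrist force passes 120 N, or if a joint passes its speed limit or range.

### The arm

A 6-joint arm with a two-finger parallel gripper is mounted at the origin on the work surface. World frame = base frame: x ahead of the robot, y to its left, z up, the work surface at z = 0. Lengths are in m, angles in rad, forces in N, time in s.
With the tool pointing down it reaches from about 0.35 to 0.975 m from the base axis. Payload 4.9 kg.
Tool frame: the origin (TCP) lies at the very end of the fingers, on their centre line; the grasp point (between the pads) lies 19 mm behind it; z points along the fingers, y is the line along which they close (so a half turn about z gives the same grasp; the last joint's range is limited). The gripper opens to 85 mm and grips with 20 to 120 N. Pads are 22 mm wide; open, the fingers measure 114 mm over their backs; the gripper's body (76 mm by 85 mm) begins 54 mm behind the grasp point. The pads swing forward as they close: fully open they stand 13 mm farther back than shut.
Start: joints at [1.023, 0.053, 1.613, -0, 1.476, -0.119], TCP at [0.26, 0.568, 0.231] pointing down, gripper open.
Joint ranges: [-3.01, 3.01], [-1.01, 2.22], [0.06, 2.58], [-1.02, 4.17], [0.09, 2.62], [-3.14, 3.14]. Speed limits (rad/s): [2.57, 2.57, 3.14, 3.14, 3.14, 3.14].

### API

Orientations are given as a rotation vector (axis times angle).
In Python, from station import ctrl gives the robot as it stands.
- The arm moves only by the tool jog_arm, never from a script. Its argument "plan" is a list of rows, each a list of 7 numbers: the shift along the tool's x, y, z in units of 0.02 m (1.0 is 0.02 m), then the turn, a rotation vector about the tool's x, y, z in units of 45 degrees (1.0 is 45 degrees), then the opening, from -1 (shut) to 1 (fully open). A call has 1 to 8 rows; each row shifts and turns the commanded pose from where the row before left it, along the tool's axes as they then stand; what a row does not reach is not made up. A row lasts 1/10 s, in which the tool goes at most 50 mm and 8.59 degrees, less where a joint would pass 70% of its speed; a pose out of reach is approached as far as the arm can. A call with a number of a shift or a turn outside -1 to 1 is refused whole. A call with a gripper value outside its range is refused whole. The fingers move at their own pace and stop on an object; "grip_force" is the grip in N (left out, the last holds). Time passes only in rows, so rows that do not move let the fingers close. It gives the time, the measured TCP pose, the force, the opening and the grip force at its end, in the units of the state.
- ctrl.get_obs(): the state, without advancing time (a new reading comes with each control period).
- ctrl.get_image(name): name is "scene" or "top"; returns (picture, depth): 480x640x3 uint8, red, green, blue; 480x640 float32, m along the optical axis (not along the pixel's ray), 0 where there is no reading.
- ctrl.camera_info(name): a dict with "camera_matrix" (3x3 intrinsics, pixels), "k1" (the pictures are not rectified: a ray, as slopes to the right and down, at radius r is drawn at 1 + k1 r^2 times it, then the intrinsics apply), "rvec" (rotation vector, rad) and "tvec" (3), from world to camera coordinates, as OpenCV has them. Camera axes: x right, y down, z forward; pixel columns grow to the right and rows downward; lengths in m; the calibration is good to about 2 mm. A picture is of the moment at which its call begins. camera_info takes no time and is no camera call.
- ctrl.finish_job(): hands the job in; it is judged then, once.
The state is a dict: "t": time; "q": joint angles; "dq": joint speeds; "effort": joint torques, N m; "tool_pos": TCP position; "tool_rot": TCP orientation; "contact_force": force on the tool from outside, world axes, zero at the start; "wrist_torque": the same for the moment, N m; "opening": finger opening in m; "grip_force": force on a finger pad.
Only numpy, scipy, OpenCV 4.12 (cv2) and the standard library are available. Lean on these libraries where they do the work, as an engineer would, in place of code of your own. Each camera call takes 0.05 s, during which the arm holds its last target. There are 200 camera calls.

## Working session

There is one attempt and no reset: what is moved stays moved. The work goes in short steps, Python scripts to look and compute and a tool call to move; the robot and the scene stay as the last step left them, time stands still between calls to the robot, and variables do not carry over. Pictures are saved under pics/ and viewed, at most 12 in all, crops included, and the job is handed in when it is done.

Besides the shell and the picture viewer there is one more tool, called after "Call:" as name([rows], argument=value, ...), one row to a line, values as JSON. jog_arm: Moves the arm, as the interface text tells. Shifts and turns lie within -1 to 1; 1 stands for 0.02 m of shift or 45 degrees of turn. Its arguments: {"type":"object","properties":{"plan":{"type":"array"},"grip_force":{"type":"number"}},"required":["plan"]}

```bash
mkdir -p pics; ls; cat > h.py <<'E'
import numpy as np, cv2
from station import ctrl
def cam(n):
    c=ctrl.camera_info(n); K=np.array(c["camera_matrix"],float); R=cv2.Rodrigues(np.array(c["rvec"],float))[0]; t=np.array(c["tvec"],float).ravel()
    return K,float(c["k1"]),R,t
def slopes(n,uv):
    K,k1,R,t=cam(n); uv=np.atleast_2d(np.array(uv,float))
    return cv2.undistortPoints(uv[:,None],K,np.array([k1,0,0,0.]))[:,0]
def ray(n,uv):
    K,k1,R,t=cam(n); s=slopes(n,uv); d=np.c_[s,np.ones(len(s))]@R
    return -R.T@t,d
def onplane(n,uv,z):
    o,d=ray(n,uv); return o+d*((z-o[2])/d[:,2])[:,None]
def pts(n,uv,dep):
    K,k1,R,t=cam(n); s=slopes(n,uv); return (np.c_[s,np.ones(len(s))]*np.array(dep)[:,None]-t)@R
def proj(n,p):
    K,k1,R,t=cam(n); return cv2.projectPoints(np.atleast_2d(np.array(p,float)),cv2.Rodrigues(R)[0],t,K,np.array([k1,0,0,0.]))[0][:,0]
E
python3 - <<'E'
from h import *
for n in("top","scene"):
    im,d=ctrl.get_image(n); cv2.imwrite(f"pics/{n}0.png",im[:,:,::-1]); np.savez(f"{n}0.npz",im=im,d=d)
    K,k1,R,t=cam(n); print(n,K[0,0],k1,-R.T@t,R[2])
o=ctrl.get_obs(); print({k:np.round(v,3) for k,v in o.items()})
E
```

```text
pics
top 596.8581153660208 -0.1808556030783314 [ 0.16978155 -0.01212824  1.8884811 ] [ 0.21352742 -0.01027582 -0.97688303]
scene 497.1378577937258 0.005332157001681536 [1.51260135 0.16318175 0.77993382] [-0.79106826 -0.14832995 -0.59347218]
{'t': np.float64(0.1), 'q': array([ 1.023,  0.053,  1.614,  0.   ,  1.476, -0.119]), 'dq': array([ 0.   ,  0.   , -0.005,  0.001,  0.   ,  0.001]), 'effort': array([-0.0000e+00, -3.9491e+01, -3.7136e+01, -0.0000e+00,  4.0000e-03,
        0.0000e+00]), 'tool_pos': array([0.26 , 0.568, 0.23 ]), 'tool_rot': array([-6.680e-01, -3.069e+00,  3.000e-03]), 'contact_force': array([ 1.126,  0.908, -0.171]), 'wrist_torque': array([-0.009,  0.007, -0.014]), 'grip_force': np.float64(0.0), 'opening': np.float64(0.086)}
```

View pics/top0.png

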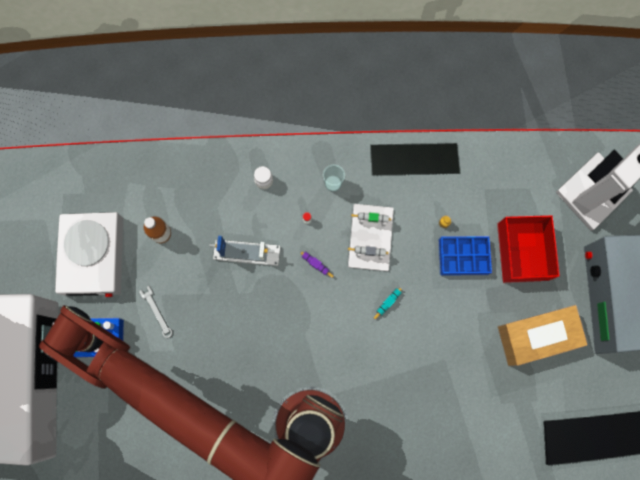

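View pics/scene0.png

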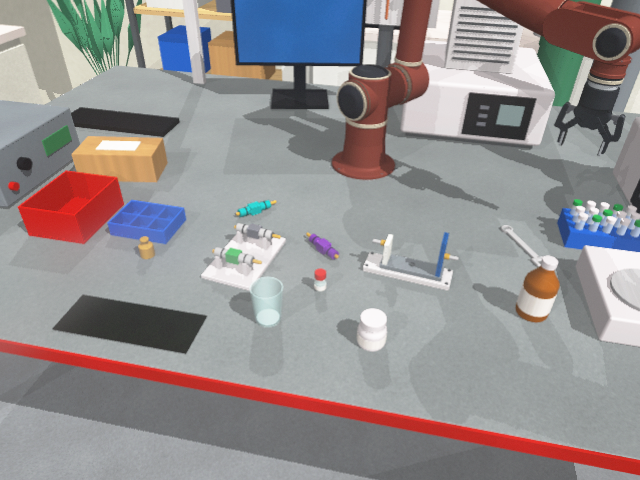

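The top view shows the stand at (371,238), with a green collar at (375,217) and a grey one at (371,252). The holder is at (247,250), with its blue stop at (221,246) and its white stop at (264,248). There are two look-alikes, purple at (319,264) and turquoise at (388,304). Only the green-collared cartridge lying in the stand fits the description, so I'll confirm it in one enlarged crop.

```bash
python3 - <<'E'
from h import *
a=np.load("top0.npz")["im"]; b=np.load("scene0.npz")["im"]
A=cv2.resize(a[195:280,205:400],None,fx=4,fy=4,interpolation=cv2.INTER_CUBIC)
B=cv2.resize(b[215:295,200:465],(780,236),interpolation=cv2.INTER_CUBIC)
A=np.pad(A,((0,0),(0,0),(0,0))); cv2.imwrite("pics/crop1.png",np.vstack([A,B])[:,:,::-1])
z=np.load("top0.npz"); im,d=z["im"],z["d"]
hsv=cv2.cvtColor(im,cv2.COLOR_RGB2HSV)
m=(cv2.inRange(hsv,(45,90,50),(75,255,255))); m[:195]=0;m[280:]=0;m[:,:340]=0;m[:,400:]=0
v,u=np.nonzero(m); print("green",len(u),u.min(),u.max(),v.min(),v.max()); P=pts("top",np.c_[u,v],d[v,u]); print(np.median(P,0)); print(onplane("top",[[u.mean(),v.mean()]],.063))
z2=np.load("scene0.npz"); im2,d2=z2["im"],z2["d"]; hsv=cv2.cvtColor(im2,cv2.COLOR_RGB2HSV)
m=(cv2.inRange(hsv,(45,90,50),(75,255,255))); m[:240]=0;m[275:]=0;m[:,:200]=0;m[:,270:]=0
v,u=np.nonzero(m); P=pts("scene",np.c_[u,v],d2[v,u]); print("scene green",len(u),P.min(0),P.max(0),np.median(P,0)); 
t=P[P[:,2]>.0605]; print("top face",len(t),t.mean(0),t.min(0),t.max(0))
# white bodies by height in scene depth
V,U=np.mgrid[200:300,190:480]; U=U.ravel();V=V.ravel(); Q=pts("scene",np.c_[U,V],d2[V,U])
for nm,lo,hi in(("blue",.1,.14),("white",.078,.092)):
    s=(Q[:,2]>lo)&(Q[:,2]<hi)&(U>360); print(nm,s.sum(),Q[s].min(0),Q[s].max(0),np.median(Q[s],0))
np.savez("q.npz",U=U,V=V,Q=Q)
E
```

```text
green 82 369 378 213 221
[ 0.63730469 -0.22174781  0.06156474]
[[ 0.63736656 -0.22125375  0.063     ]]
scene green 88 [ 0.62677619 -0.2350002   0.0604745 ] [ 0.65418596 -0.20283272  0.06860849] [ 0.64270644 -0.21944779  0.06471311]
top face 87 [ 0.6414777  -0.21936167  0.06471173] [ 0.62677619 -0.2350002   0.06130022] [ 0.65418596 -0.20283272  0.06860849]
blue 107 [0.53086376 0.25151216 0.10036316] [0.58044141 0.26738319 0.13082741] [0.57200229 0.25852341 0.12573208]
white 189 [0.51601684 0.0953175  0.07800873] [0.57950822 0.29598266 0.09195554] [0.5544638  0.13579673 0.08407149]
```

View pics/crop1.png

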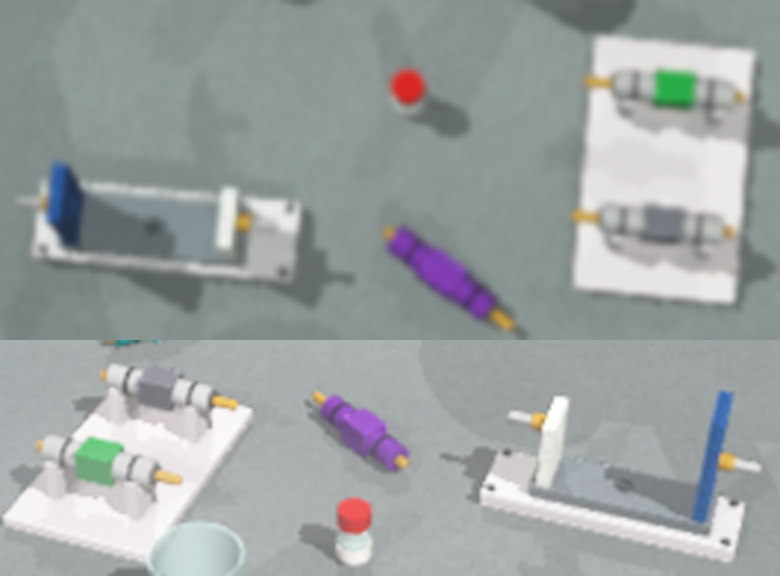

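The crop confirms the fresh cartridge: its green collar is on the stand's far slot, with the pin to the left (+y). The holder has hose stubs outside both stops. Next I'll measure both axes.

```bash
python3 - <<'E'
from h import *
F=lambda a:np.array(a)/4+np.array([205,195])-.375
P=onplane("top",F([[587,82],[742,97],[573,216],[733,232]]),.052)
print("fresh tip,nose",P[:2],"len",np.linalg.norm(P[0]-P[1]),"yaw",np.degrees(np.arctan2(-(P[0]-P[1])[0],(P[0]-P[1])[1])))
print("spent yaw",np.degrees(np.arctan2(-(P[2]-P[3])[0],(P[2]-P[3])[1])),(P[2]-P[3]))
C=onplane("top",F([[597,36],[755,49],[736,302],[574,288]]),.012); print("stand",C.mean(0),np.linalg.norm(np.diff(C,axis=0),axis=1))
e=C[0]-C[1];print(np.degrees(np.arctan2(-e[0],e[1])))
def yaw(rect):
    b=cv2.boxPoints(rect); e=[b[1]-b[0],b[2]-b[1]]; e=max(e,key=np.linalg.norm); e=e*np.sign(e[1]); return np.degrees(np.arctan2(-e[0],e[1]))
for n in("top","scene"):
    z=np.load(n+"0.npz"); d=z["d"]; V,U=np.mgrid[0:480,0:640]; U=U.ravel();V=V.ravel();Q=pts(n,np.c_[U,V],d[V,U])
    box=(Q[:,0]>.44)&(Q[:,0]<.66)&(Q[:,1]>.04)&(Q[:,1]<.34)
    if n=="top": print("bench z",np.median(Q[(abs(Q[:,0]-.6)<.1)&(abs(Q[:,1]+.0)<.4)][:,2]))
    for nm,lo,hi in(("rail",.009,.022),("blue",.10,.135),("white",.079,.093)):
        s=box&(Q[:,2]>lo)&(Q[:,2]<hi); q=Q[s][:,:2].astype(np.float32)
        if nm=="white": q=q[q[:,1]<.19]
        r=cv2.minAreaRect(q); print(n,nm,len(q),np.round(r[0],4),np.round(r[1],4),round(yaw(r),2))
E
```

```text
fresh tip,nose [[ 0.64787191 -0.15240126  0.052     ]
 [ 0.63182995 -0.2755157   0.052     ]] len 0.12415518761530603 yaw -7.423884952487621
spent yaw -7.662479744865737 [0.01687658 0.12544049 0.        ]
stand [ 0.58532081 -0.21591401  0.012     ] [0.12984414 0.21053757 0.13003669]
-6.545139711510131
bench z 0.0017898176777880427
top rail 581 [0.5522 0.191 ] [0.2141 0.2946] 0.24
top blue 80 [0.5565 0.2596] [0.013  0.0474] 83.0
top white 63 [0.5385 0.1187] [0.0379 0.0461] 84.0
scene rail 828 [0.5462 0.1873] [0.2098 0.0693] -7.23
scene blue 107 [0.556  0.2596] [0.0109 0.0502] 82.37
scene white 109 [0.5378 0.1169] [0.0432 0.0487] 83.37
```

Both the fresh cartridge and the holder lie at yaw about -7°. Fresh is at (0.639, -0.2215). The blue stop's centre is near (0.556, 0.2596), so the yoke is shifted about +9 mm. With the tool's y along the cartridge's x, tool x becomes cartridge +y. I'll turn first, then travel.

Call:
jog_arm([
  [0, 0, 0, 0, 0, 0.19, 1],
  [0, 0, 0, 0, 0, 0.19, 1],
  [0, 0, 0, 0, 0, 0.19, 1],
  [0, 0, 0, 0, 0, 0.19, 1],
  [0, 0, 0, 0, 0, 0.19, 1],
  [0, 0, 0, 0, 0, 0.19, 1],
  [0, 0, 0, 0, 0, 0.19, 1],
  [0, 0, 0, 0, 0, 0.19, 1],
])

```text
t: 0.9
tool_pos: [0.2597, 0.5681, 0.2306]
tool_rot: [2.285, 2.156, -0.002]
contact_force: [-0.7, -0.8, -0.5]
opening: 0.0851
grip_force: 0.0
```

Call:
jog_arm([
  [0, 0, 0, 0, 0, 0.089, 1],
  [-0.9, 0.576, 0, 0, 0, 0, 1],
  [-0.9, 0.576, 0, 0, 0, 0, 1],
  [-0.9, 0.576, 0, 0, 0, 0, 1],
  [-0.9, 0.576, 0, 0, 0, 0, 1],
  [-0.9, 0.576, 0, 0, 0, 0, 1],
  [-0.9, 0.576, 0, 0, 0, 0, 1],
  [-0.9, 0.576, 0, 0, 0, 0, 1],
])

```text
t: 1.7
tool_pos: [0.3246, 0.4325, 0.2307]
tool_rot: [2.352, 2.082, -0.002]
contact_force: [0.1, 0.4, -0.3]
opening: 0.0852
grip_force: 0.0
```

```bash
cat >> h.py <<'E'
from scipy.spatial.transform import Rotation as Ro
def togo(p,yaw=-7.):
    "units to shift in tool axes to reach TCP p; turn units to get tool y along cartridge x at yaw (deg)"
    o=ctrl.get_obs(); R=Ro.from_rotvec(o["tool_rot"]); a=np.radians(yaw)
    x=np.array([-np.sin(a),np.cos(a),0]);y=np.array([np.cos(a),np.sin(a),0]); T=Ro.from_matrix(np.c_[x,y,[0,0,-1]])
    print("t",round(float(o["t"]),2),"pos",np.round(o["tool_pos"],4),"shift",np.round(R.inv().apply(np.array(p)-o["tool_pos"])/.02,3),"turn",np.round((R.inv()*T).as_rotvec()/np.radians(45),4),"F",np.round(o["contact_force"],2),"op",np.round(o["opening"],4))
E
python3 -c "
from h import *
togo([.639,-.2215,.2])"
```

```text
t 1.7 pos [0.3246 0.4325 0.2307] shift [-30.55   19.569   1.547] turn [-0.0008  0.0011  0.0007] F [ 0.11  0.35 -0.34] op 0.0852
```

Call:
jog_arm([
  [-0.955, 0.61, 0, 0, 0, 0, 1],
  [-0.955, 0.61, 0, 0, 0, 0, 1],
  [-0.955, 0.61, 0, 0, 0, 0, 1],
  [-0.955, 0.61, 0, 0, 0, 0, 1],
  [-0.955, 0.61, 0, 0, 0, 0, 1],
  [-0.955, 0.61, 0, 0, 0, 0, 1],
  [-0.955, 0.61, 0, 0, 0, 0, 1],
  [-0.955, 0.61, 0, 0, 0, 0, 1],
])

```text
t: 2.5
tool_pos: [0.4029, 0.269, 0.2308]
tool_rot: [-2.352, -2.082, 0.001]
contact_force: [0.5, 0.2, -0.7]
opening: 0.0859
grip_force: 0.0
```

Call:
jog_arm([
  [-0.955, 0.61, 0, 0, 0, 0, 1],
  [-0.955, 0.61, 0, 0, 0, 0, 1],
  [-0.955, 0.61, 0, 0, 0, 0, 1],
  [-0.955, 0.61, 0, 0, 0, 0, 1],
  [-0.955, 0.61, 0, 0, 0, 0, 1],
  [-0.955, 0.61, 0, 0, 0, 0, 1],
  [-0.955, 0.61, 0, 0, 0, 0, 1],
  [-0.955, 0.61, 0, 0, 0, 0, 1],
])

```text
t: 3.3
tool_pos: [0.4812, 0.1056, 0.2308]
tool_rot: [-2.352, -2.082, 0.001]
contact_force: [0.3, -0.4, -0.4]
opening: 0.0853
grip_force: 0.0
```

Call:
jog_arm([
  [-0.955, 0.61, 0, 0, 0, 0, 1],
  [-0.955, 0.61, 0, 0, 0, 0, 1],
  [-0.955, 0.61, 0, 0, 0, 0, 1],
  [-0.955, 0.61, 0, 0, 0, 0, 1],
  [-0.955, 0.61, 0, 0, 0, 0, 1],
  [-0.955, 0.61, 0, 0, 0, 0, 1],
  [-0.955, 0.61, 0, 0, 0, 0, 1],
  [-0.955, 0.61, 0, 0, 0, 0, 1],
])

```text
t: 4.1
tool_pos: [0.5596, -0.0578, 0.2306]
tool_rot: [-2.352, -2.082, 0.001]
contact_force: [0.0, -0.6, 1.2]
opening: 0.0854
grip_force: 0.0
```

Call:
jog_arm([
  [-0.955, 0.61, 0.4, 0, 0, 0, 1],
  [-0.955, 0.61, 0.6, 0, 0, 0, 1],
  [-0.955, 0.61, 0.6, 0, 0, 0, 1],
  [-0.955, 0.61, 0.6, 0, 0, 0, 1],
  [-0.955, 0.61, 0.6, 0, 0, 0, 1],
  [-0.955, 0.61, 0.6, 0, 0, 0, 1],
  [-0.955, 0.61, 0.6, 0, 0, 0, 1],
  [-0.955, 0.61, 0.6, 0, 0, 0, 1],
])

```text
t: 4.9
tool_pos: [0.6378, -0.2212, 0.138]
tool_rot: [-2.352, -2.081, 0.001]
contact_force: [0.2, -0.0, -0.5]
opening: 0.0851
grip_force: 0.0
```

```bash
python3 - <<'E'
from h import *
A=[]
for n,s in(("top",(slice(190,280),slice(330,420))),("scene",(slice(170,290),slice(180,300)))):
    im,d=ctrl.get_image(n); np.savez(f"{n}1.npz",im=im,d=d); A.append(cv2.resize(im[s],(390,390),interpolation=cv2.INTER_CUBIC))
cv2.imwrite("pics/crop2.png",np.hstack(A)[:,:,::-1])
togo([.639,-.2215,.031])
E
```

```text
t 5.0 pos [ 0.6369 -0.2221  0.136 ] shift [0.037 0.125 5.252] turn [-0.0055 -0.0011 -0.0023] F [-0.46  0.7  -0.39] op 0.0854
```

View pics/crop2.png

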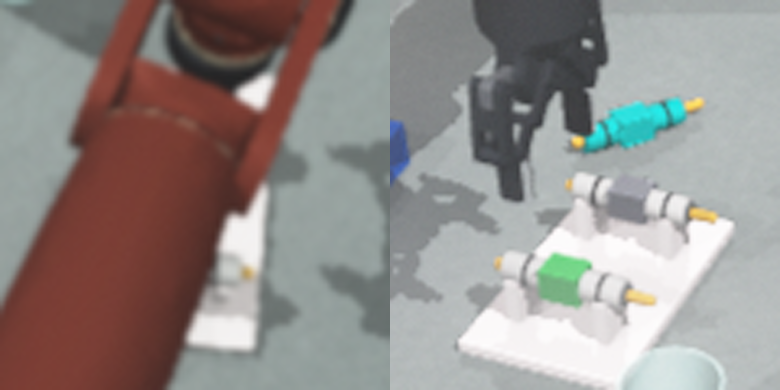

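The crop shows the gripper open above the stand, with its two fingertips around (218,228) and (238,210) in the scene picture. The green collar below is undisturbed at (233,256). I'll check that the fingertips project where the arm says they are.

```bash
python3 - <<'E'
from h import *
p=np.array([.637,-.222,.149]); y=np.array([.9925,-.122,0])
print(proj("scene",[p,p+.0425*y,p-.0425*y,[.639,-.2215,.05]]))
E
```

```text
[[229.45870344 221.16933715]
 [220.42926849 231.26678127]
 [237.97809893 211.64132158]
 [233.14436768 256.30602843]]
```

Call:
jog_arm([
  [0.03, 0.12, 0.65, 0, 0, 0, 1],
  [0, 0, 0.65, 0, 0, 0, 1],
  [0, 0, 0.65, 0, 0, 0, 1],
])

```text
t: 5.3
tool_pos: [0.6401, -0.2192, 0.0992]
tool_rot: [-2.351, -2.083, 0.0]
contact_force: [-0.4, 0.4, -0.3]
opening: 0.0852
grip_force: 0.0
```

The fingertips and collar agree with the projection. Going down.

Call:
jog_arm([
  [0, 0, 0.65, 0, 0, 0, 1],
  [0, 0, 0.65, 0, 0, 0, 1],
  [0, 0, 0.65, 0, 0, 0, 1],
  [0, 0, 0.65, 0, 0, 0, 1],
  [0, 0, 0.65, 0, 0, 0, 1],
  [0, 0, 0, 0, 0, 0, 1],
])

```text
t: 5.9
tool_pos: [0.6387, -0.2195, 0.0322]
tool_rot: [-2.349, -2.079, 0.003]
contact_force: [-1.1, -0.6, -1.5]
opening: 0.0853
grip_force: 0.0
```

```bash
python3 - <<'E'
from h import *
togo([.639,-.2215,.031])
im,d=ctrl.get_image("scene"); np.savez("scene2.npz",im=im,d=d)
cv2.imwrite("pics/crop3.png",cv2.resize(im[190:290,190:310],(720,600),interpolation=cv2.INTER_CUBIC)[:,:,::-1])
togo([.639,-.2215,.031])
E
```

```text
t 5.9 pos [ 0.6387 -0.2195  0.0322] shift [-0.098  0.029  0.061] turn [-0.0056 -0.0018  0.0005] F [-1.05 -0.58 -1.49] op 0.0853
t 5.95 pos [ 0.6394 -0.2198  0.0336] shift [-0.085 -0.011  0.131] turn [-0.0033 -0.0011  0.0005] F [ 0.45  0.49 -0.03] op 0.0857
```

View pics/crop3.png

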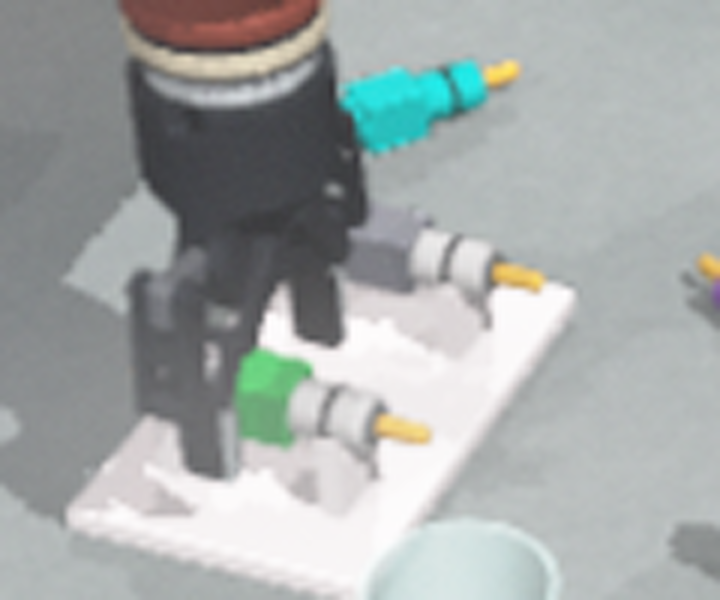

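The near finger is at about (215,440) in the crop and the far one at (318,320). They straddle the green collar, clear of the saddles and of the spent cartridge. Closing now.

Call:
jog_arm([
  [-0.06, 0, 0.12, 0, 0, 0, 1],
  [0, 0, 0, 0, 0, 0, -1],
  [0, 0, 0, 0, 0, 0, -1],
  [0, 0, 0, 0, 0, 0, -1],
  [0, 0, 0, 0, 0, 0, -1],
  [0, 0, 0, 0, 0, 0, -1],
  [0, 0, 0, 0, 0, 0, -1],
  [0, 0, 0, 0, 0, 0, -1],
], grip_force=70)

```text
t: 6.75
tool_pos: [0.6399, -0.2214, 0.0335]
tool_rot: [-2.352, -2.081, 0.001]
contact_force: [-3.9, 1.5, 5.6]
opening: 0.0253
grip_force: 69.7
```

```bash
python3 -c "
from h import *
togo([.639,-.2215,.031]); print(ctrl.get_obs()['grip_force'])"
```

```text
t 6.75 pos [ 0.6399 -0.2214  0.0335] shift [-0.01  -0.044  0.126] turn [-0.0012 -0.0002  0.0002] F [-3.93  1.54  5.63] op 0.0253
69.72092270851135
```

Call:
jog_arm([
  [0, 0, -0.3, 0, 0, 0, -1],
  [0, 0, -0.6, 0, 0, 0, -1],
  [0, 0, -0.85, 0, 0, 0, -1],
  [0, 0, -0.85, 0, 0, 0, -1],
  [0, 0, -0.85, 0, 0, 0, -1],
  [0, 0, -0.85, 0, 0, 0, -1],
  [0, 0, -0.85, 0, 0, 0, -1],
  [0, 0, -0.85, 0, 0, 0, -1],
])

```text
t: 7.55
tool_pos: [0.6403, -0.2214, 0.1547]
tool_rot: [2.352, 2.082, 0.0]
contact_force: [0.8, -0.2, -2.3]
opening: 0.0252
grip_force: 68.9
```

```bash
python3 - <<'E'
from h import *
u=np.array([.122,.9925,0]); v=np.array([.9925,-.122,0])
im,d=ctrl.get_image("scene"); np.savez("scene3.npz",im=im,d=d)
hsv=cv2.cvtColor(im,cv2.COLOR_RGB2HSV); m=cv2.inRange(hsv,(45,90,50),(75,255,255)); m[:,300:]=0; m[280:]=0
o=ctrl.get_obs(); c=np.array(o["tool_pos"])+[0,0,.0165]; print(proj("scene",[c,c+u*.072,c-u*.058]))
q,w=map(int,proj("scene",[c])[0]); A=im[w-50:w+50,q-60:q+60]
cv2.imwrite("pics/crop4.png",cv2.resize(A,(720,600),interpolation=cv2.INTER_CUBIC)[:,:,::-1]); print("origin",q-60,w-50)
# holder: blue face / white from picture 0 to target. blue centre
b=np.array([.5563,.2596,0]); face=b-u*.0055
start=face-u*(.072+.020); start[2]=.170-.0165
print("face",face,"start",start); togo(start)
E
```

```text
[[227.52013235 212.63234314]
 [257.1519876  218.95098337]
 [204.31790256 207.68445541]]
origin 167 162
face [0.555629   0.25414125 0.        ] start [0.544405   0.16283125 0.1535    ]
t 7.6 pos [ 0.642  -0.2222  0.1585] shift [18.517 -7.18   0.175] turn [0.0073 0.0024 0.0007] F [ 2.11 -0.21  0.45] op 0.0248
```

View pics/crop4.png

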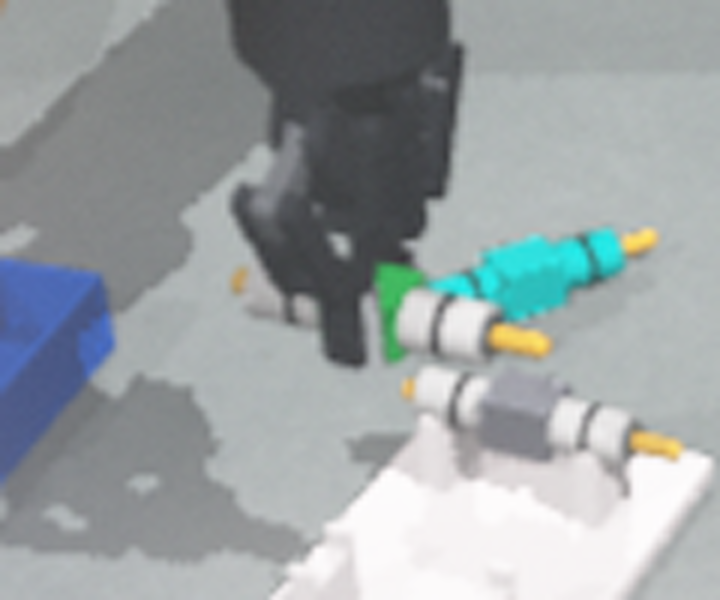

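The cartridge hangs level in the grip: tip at (258,219) and nose at (206,209), within 2 px of prediction. The stand and the spent cartridge are untouched. Carrying it over to the holder.

Call:
jog_arm([
  [0.5, -0.2, 0, 0, 0, 0, -1],
  [0.8, -0.31, 0, 0, 0, 0, -1],
  [0.8, -0.31, 0, 0, 0, 0, -1],
  [0.8, -0.31, 0, 0, 0, 0, -1],
  [0.8, -0.31, 0, 0, 0, 0, -1],
  [0.8, -0.31, 0, 0, 0, 0, -1],
  [0.8, -0.31, 0, 0, 0, 0, -1],
  [0.8, -0.31, 0, 0, 0, 0, -1],
])

```text
t: 8.4
tool_pos: [0.6076, -0.093, 0.153]
tool_rot: [2.352, 2.083, 0.0]
contact_force: [-0.4, -0.2, -2.5]
opening: 0.0251
grip_force: 69.0
```

Call:
jog_arm([
  [0.8, -0.31, 0, 0, 0, 0, -1],
  [0.8, -0.31, 0, 0, 0, 0, -1],
  [0.8, -0.31, 0, 0, 0, 0, -1],
  [0.8, -0.31, 0, 0, 0, 0, -1],
  [0.8, -0.31, 0, 0, 0, 0, -1],
  [0.8, -0.31, 0, 0, 0, 0, -1],
  [0.8, -0.31, 0, 0, 0, 0, -1],
  [0.8, -0.31, 0, 0, 0, 0, -1],
])

```text
t: 9.2
tool_pos: [0.5739, 0.0399, 0.1529]
tool_rot: [2.352, 2.082, 0.0]
contact_force: [0.7, -0.4, -2.3]
opening: 0.0249
grip_force: 69.0
```

Call:
jog_arm([
  [0.8, -0.31, 0, 0, 0, 0, -1],
  [0.8, -0.31, 0, 0, 0, 0, -1],
  [0.8, -0.31, 0, 0, 0, 0, -1],
  [0.8, -0.31, 0, 0, 0, 0, -1],
  [0.8, -0.31, 0, 0, 0, 0, -1],
  [0.8, -0.31, 0, 0, 0, 0, -1],
  [0.8, -0.31, 0, 0, 0, 0, -1],
  [0, 0, 0, 0, 0, 0, -1],
])

```text
t: 10.0
tool_pos: [0.5441, 0.1571, 0.1529]
tool_rot: [-2.35, -2.085, -0.0]
contact_force: [-0.4, -0.3, -3.3]
opening: 0.025
grip_force: 69.0
```

```bash
python3 - <<'E'
from h import *
im,d=ctrl.get_image("scene"); np.savez("scene4.npz",im=im,d=d)
cv2.imwrite("pics/crop5.png",cv2.resize(im[160:295,330:490],(711,600),interpolation=cv2.INTER_CUBIC)[:,:,::-1])
for i in range(2): togo([.544405,.16283,.1535]); ctrl.get_image("top")
E
```

```text
t 10.05 pos [0.5444 0.1561 0.1529] shift [ 0.336 -0.043 -0.031] turn [0.0001 0.0004 0.0029] F [ 0.32  0.57 -2.39] op 0.0249
t 10.1 pos [0.5447 0.1554 0.1529] shift [ 0.368 -0.058 -0.03 ] turn [0.0002 0.0006 0.0019] F [ 0.56 -0.21 -2.14] op 0.0249
```

View pics/crop5.png

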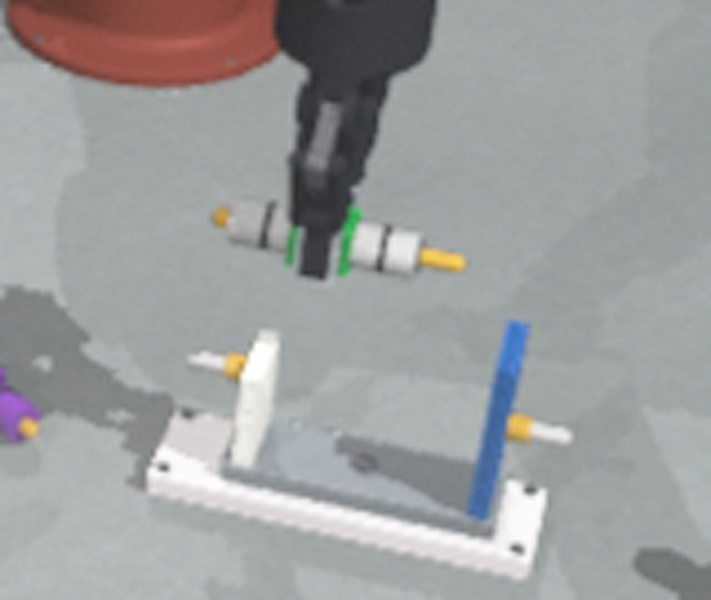

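The crop shows the cartridge level and parallel to the holder: pin tip at scene (435,219), nose at (378,209). The blue stop's top is at about (446,233) and the white stop's at (390,235). I'll check the cartridge's lateral line and height against the depth map before lowering.

```bash
python3 - <<'E'
from h import *
u=np.array([.122,.9925,0]); v=np.array([.9925,-.122,0])
c=np.array([.5446,.1558,.1694]); print("pred tip,nose",proj("scene",[c+u*.072,c-u*.058]))
z=np.load("scene4.npz"); d=z["d"]; V,U=np.mgrid[160:295,330:490];U=U.ravel();V=V.ravel();Q=pts("scene",np.c_[U,V],d[V,U])
w=Q-c; L=w@u; S=w@v; H=w[:,2]
for a,b in((-.048,-.02),(.018,.048)):
    s=(L>a)&(L<b)&(abs(S)<.03)&(abs(H)<.025); 
    A=np.c_[2*S[s],2*H[s],np.ones(s.sum())]; r=np.linalg.lstsq(A,S[s]**2+H[s]**2,rcond=None)[0]
    print("body",s.sum(),"S %.4f..%.4f H %.4f..%.4f"%(S[s].min(),S[s].max(),H[s].min(),H[s].max()),"circle",r[:2],np.sqrt(r[2]+r[0]**2+r[1]**2))
s=(abs(S)<.012)&(abs(H)<.012); print("L range",L[s].min(),L[s].max())
# stops at their upper parts
g=np.array([.5462,.1873,0])
w=Q-g; L=w@u;S=w@v;H=Q[:,2]
for nm,lo,hi,a,b in(("blue",.10,.13,.04,.1),("white",.079,.092,-.09,-.03),("whiteall",.04,.066,-.09,-.03),("blueall",.04,.066,.04,.1)):
    s=(H>lo)&(H<hi)&(L>a)&(L<b)&(abs(S)<.04); print(nm,s.sum(),"L",np.percentile(L[s],[0,5,50,95,100]).round(4),"S",np.percentile(S[s],[0,5,50,95,100]).round(4))
E
```

```text
pred tip,nose [[432.91219096 219.62588293]
 [376.34061815 208.59296276]]
body 121 S -0.0112..0.0140 H -0.0089..0.0165 circle [0.00171634 0.00375623] 0.010033474564091645
body 144 S -0.0064..0.0143 H -0.0075..0.0161 circle [0.00199074 0.00375866] 0.00954521755254682
L range -0.054222737598216615 0.0723702584826368
blue 106 L [0.0673 0.0679 0.0733 0.0782 0.0785] S [-0.0245 -0.0188  0.0179  0.0247  0.0256]
white 115 L [-0.0898 -0.0839 -0.0566 -0.0496 -0.0491] S [-0.0239 -0.0215  0.0019  0.0232  0.0254]
whiteall 60 L [-0.0607 -0.0597 -0.0514 -0.0494 -0.049 ] S [-0.0267 -0.0151  0.0194  0.0253  0.0256]
blueall 45 L [0.0675 0.068  0.0729 0.0782 0.0784] S [-0.0147  0.0194  0.0221  0.0248  0.0262]
```

```bash
python3 - <<'E'
from h import *
u=np.array([.122,.9925,0]); v=np.array([.9925,-.122,0]); g=np.array([.5462,.1873,0])
z=np.load("scene4.npz"); d=z["d"]; V,U=np.mgrid[150:330,250:520];U=U.ravel();V=V.ravel();Q=pts("scene",np.c_[U,V],d[V,U])
w=Q-g;L=w@u;S=w@v;H=Q[:,2]
def st(n,s): print(n,s.sum(),"H",np.percentile(H[s],[5,50,95]).round(4),"S",np.percentile(S[s],[1,50,99]).round(4),"L",np.percentile(L[s],[1,50,99]).round(4))
st("blue top",(L>.066)&(L<.08)&(abs(S)<.015)&(H>.11)&(H<.14))
st("white top",(L>-.06)&(L<-.05)&(abs(S)<.015)&(H>.08)&(H<.1))
st("rail ends",(((L>.085)&(L<.1))|((L<-.07)&(L>-.1)))&(abs(S)<.025)&(H>.005)&(H<.03))
st("bench",(((L>.13)&(L<.2)))&(abs(S)<.06)&(H>-.02)&(H<.02))
st("rail near face",(abs(L)<.09)&(S>.025)&(H>.004)&(H<.012))
hsv=cv2.cvtColor(z["im"],cv2.COLOR_RGB2HSV)[150:330,250:520].reshape(-1,3); gr=cv2.inRange(hsv[None],(45,90,50),(75,255,255))[0]>0; st("green",gr)
E
```

```text
blue top 41 H [0.125  0.1269 0.1286] S [-0.0137 -0.0009  0.0148] L [0.0679 0.0733 0.0784]
white top 34 H [0.0872 0.0899 0.0917] S [-0.0131  0.0017  0.0149] L [-0.0596 -0.055  -0.0504]
rail ends 229 H [0.0158 0.0181 0.0207] S [-0.0244 -0.0005  0.024 ] L [-0.0989 -0.0766  0.0995]
bench 979 H [-0.0002  0.0022  0.0048] S [-0.0587  0.0035  0.0588] L [0.1307 0.1656 0.1992]
rail near face 554 H [0.004  0.005  0.0109] S [0.0272 0.0676 0.2052] L [-0.089   0.0012  0.0877]
green 44 H [0.1607 0.1801 0.1851] S [-0.1355  0.012   0.0187] L [-0.0436 -0.0166 -0.0137]
```

All heights carry the same +2 mm camera bias, so relative values hold. The cartridge sits about 2 mm too far along holder +x, the yoke is shifted +9 mm, and the tip is about 26 mm from the blue face. I'll trim sideways, lower the axis to about 107 mm (the body clears the white stop by about 8 mm), then approach.

Call:
jog_arm([
  [0, -0.08, 0.4, 0, 0, 0, -1],
  [0, 0, 0.45, 0, 0, 0, -1],
  [0, 0, 0.45, 0, 0, 0, -1],
  [0, 0, 0.45, 0, 0, 0, -1],
  [0, 0, 0.45, 0, 0, 0, -1],
  [0, 0, 0.45, 0, 0, 0, -1],
  [0, 0, 0.45, 0, 0, 0, -1],
  [0, 0, 0, 0, 0, 0, -1],
])

```text
t: 10.95
tool_pos: [0.542, 0.155, 0.0889]
tool_rot: [-2.351, -2.081, 0.004]
contact_force: [-1.0, 0.2, -2.6]
opening: 0.0251
grip_force: 69.0
```

Call:
jog_arm([
  [0.2, 0, 0, 0, 0, 0, -1],
  [0.2, 0, 0, 0, 0, 0, -1],
  [0.2, 0, 0, 0, 0, 0, -1],
  [0.2, 0, 0, 0, 0, 0, -1],
  [0.15, 0, 0, 0, 0, 0, -1],
  [0, 0, 0, 0, 0, 0, -1],
])

```text
t: 11.55
tool_pos: [0.5456, 0.1745, 0.0911]
tool_rot: [2.352, 2.083, 0.0]
contact_force: [0.3, 0.2, -2.5]
opening: 0.0251
grip_force: 69.0
```

```bash
cat >> h.py <<'E'
U_=np.array([.122,.9925,0]); V_=np.array([.9925,-.122,0]); G_=np.array([.5462,.1873,0])
def st(n=4):
    "mean over n short holds: L,S (mm, rail frame), axis z (mm), force along u,v,z"
    a=[]
    for i in range(n):
        o=ctrl.get_obs(); w=np.array(o["tool_pos"])-G_; f=np.array(o["contact_force"]); a.append(np.r_[1e3*(w@U_),1e3*(w@V_),1e3*o["tool_pos"][2]+16.5,f@U_,f@V_,f[2],1e3*o["opening"],np.degrees(Ro.from_rotvec(o["tool_rot"]).as_matrix()[:2,2])]); 
        if i<n-1: ctrl.get_image("top")
    print("t",round(float(o["t"]),2),"L S Z | Fu Fv Fz | op | tilt",np.round(np.mean(a,0),2))
E
python3 -c "
from h import *
st()"
```

```text
t 11.7 L S Z | Fu Fv Fz | op | tilt [-1.3080e+01  9.5000e-01  1.0747e+02  1.1000e-01 -1.7000e-01 -2.4000e+00
  2.4950e+01  1.0000e-02 -0.0000e+00]
```

Call:
jog_arm([
  [0.1, 0, 0, 0, 0, 0, -1],
  [0.1, 0, 0, 0, 0, 0, -1],
  [0, 0, 0, 0, 0, 0, -1],
])

```text
t: 12.0
tool_pos: [0.5461, 0.1782, 0.0909]
tool_rot: [-2.352, -2.082, -0.0]
contact_force: [-0.5, -1.3, -2.3]
opening: 0.0251
grip_force: 69.0
```

Call:
jog_arm([
  [0.1, 0, 0, 0, 0, 0, -1],
  [0, 0, 0, 0, 0, 0, -1],
])

```text
t: 12.2
tool_pos: [0.5463, 0.1802, 0.0909]
tool_rot: [-2.352, -2.082, -0.0]
contact_force: [0.2, 0.5, -2.6]
opening: 0.025
grip_force: 69.0
```

Call:
jog_arm([
  [0.1, 0, 0, 0, 0, 0, -1],
  [0, 0, 0, 0, 0, 0, -1],
])

```text
t: 12.4
tool_pos: [0.5465, 0.1821, 0.0909]
tool_rot: [-2.352, -2.082, -0.0]
contact_force: [-0.4, -0.7, -2.4]
opening: 0.0252
grip_force: 69.0
```

```bash
python3 -c "
from h import *
st()"
```

```text
t 12.55 L S Z | Fu Fv Fz | op | tilt [-5.1900e+00  9.5000e-01  1.0742e+02 -2.0000e-02 -5.3000e-01 -2.5100e+00
  2.5260e+01  0.0000e+00  0.0000e+00]
```

Call:
jog_arm([
  [0.05, 0, 0, 0, 0, 0, -1],
  [0, 0, 0, 0, 0, 0, -1],
])

```text
t: 12.75
tool_pos: [0.5466, 0.1828, 0.0909]
tool_rot: [2.352, 2.082, -0.001]
contact_force: [-0.2, -0.4, -2.2]
opening: 0.025
grip_force: 69.0
```

Call:
jog_arm([
  [0.05, 0, 0, 0, 0, 0, -1],
  [0, 0, 0, 0, 0, 0, -1],
])

```text
t: 12.95
tool_pos: [0.5467, 0.1833, 0.0909]
tool_rot: [2.352, 2.082, -0.002]
contact_force: [-0.4, -4.0, -0.7]
opening: 0.0248
grip_force: 69.1
```

Call:
jog_arm([
  [0.05, 0, 0, 0, 0, 0, -1],
  [0, 0, 0, 0, 0, 0, -1],
])

```text
t: 13.15
tool_pos: [0.5468, 0.1845, 0.0908]
tool_rot: [2.352, 2.082, -0.001]
contact_force: [-1.0, -4.4, -1.5]
opening: 0.0247
grip_force: 69.1
```

Call:
jog_arm([
  [0.05, 0, 0, 0, 0, 0, -1],
  [0, 0, 0, 0, 0, 0, -1],
])

```text
t: 13.35
tool_pos: [0.547, 0.1857, 0.0909]
tool_rot: [2.352, 2.082, -0.001]
contact_force: [-1.1, -5.2, -2.1]
opening: 0.0252
grip_force: 69.1
```

```bash
python3 -c "
from h import *
st()"
```

```text
t 13.5 L S Z | Fu Fv Fz | op | tilt [-1.5100e+00  9.4000e-01  1.0733e+02 -5.2600e+00 -1.6000e-01 -1.9200e+00
  2.5110e+01 -1.0000e-02 -3.0000e-02]
```

Contact at collar L ≈ -4.3 mm; the force of 5.26 N at 2.8 mm matches the spring law. I'll compress further towards 15 mm (L ≈ +10.7).

Call:
jog_arm([
  [0.1, 0, 0, 0, 0, 0, -1],
  [0.1, 0, 0, 0, 0, 0, -1],
  [0.1, 0, 0, 0, 0, 0, -1],
  [0.1, 0, 0, 0, 0, 0, -1],
  [0.1, 0, 0, 0, 0, 0, -1],
  [0, 0, 0, 0, 0, 0, -1],
])

```text
t: 14.1
tool_pos: [0.5481, 0.1947, 0.0908]
tool_rot: [2.351, 2.081, -0.004]
contact_force: [-1.0, -9.2, -1.5]
opening: 0.0249
grip_force: 69.1
```

```bash
python3 -c "
from h import *
st()"
```

```text
t 14.25 L S Z | Fu Fv Fz | op | tilt [ 7.4700e+00  9.9000e-01  1.0731e+02 -9.2000e+00  2.6000e-01 -6.9000e-01
  2.5040e+01 -4.0000e-02 -1.7000e-01]
```

Call:
jog_arm([
  [0.09, 0, 0, 0, 0, 0, -1],
  [0.08, 0, 0, 0, 0, 0, -1],
  [0, 0, 0, 0, 0, 0, -1],
])

```text
t: 14.55
tool_pos: [0.5485, 0.1976, 0.0908]
tool_rot: [2.351, 2.081, -0.005]
contact_force: [-2.0, -10.6, 0.1]
opening: 0.025
grip_force: 69.2
```

```bash
python3 - <<'E'
from h import *
im,d=ctrl.get_image("scene"); np.savez("scene5.npz",im=im,d=d)
cv2.imwrite("pics/crop6.png",cv2.resize(im[170:290,350:480],(650,600),interpolation=cv2.INTER_CUBIC)[:,:,::-1])
st()
E
```

```text
t 14.75 L S Z | Fu Fv Fz | op | tilt [ 1.043e+01  1.000e+00  1.073e+02 -1.039e+01 -8.000e-02 -7.000e-01
  2.488e+01 -5.000e-02 -2.100e-01]
```

View pics/crop6.png

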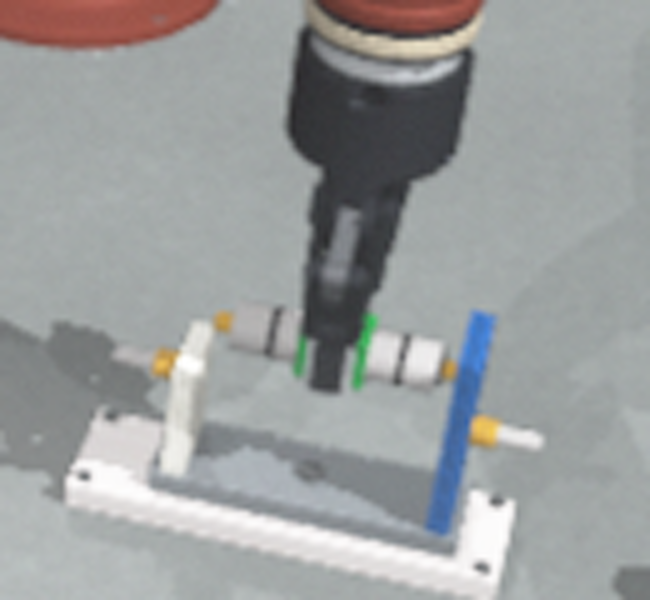

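The crop shows the pin pressed on the blue stop at (450,370). The nose at (222,322) is now just inside the white stop's face, and the cartridge is level. Compression is 14.7 mm at 10.4 N, so the nose clears by about 1.7 mm. Lowering in two stages.

Call:
jog_arm([
  [0, 0, 0.1, 0, 0, 0, -1],
  [0, 0, 0.15, 0, 0, 0, -1],
  [0, 0, 0.15, 0, 0, 0, -1],
  [0, 0, 0.15, 0, 0, 0, -1],
  [0, 0, 0.15, 0, 0, 0, -1],
  [0, 0, 0.15, 0, 0, 0, -1],
  [0, 0, 0, 0, 0, 0, -1],
])

```text
t: 15.45
tool_pos: [0.5499, 0.1977, 0.0751]
tool_rot: [2.35, 2.079, 0.0]
contact_force: [-0.1, -11.1, -0.9]
opening: 0.0254
grip_force: 69.5
```

```bash
python3 -c "
from h import *
st()"
```

```text
t 15.6 L S Z | Fu Fv Fz | op | tilt [ 1.064e+01  2.420e+00  9.136e+01 -1.047e+01  2.190e+00 -7.000e-02
  2.521e+01  1.500e-01 -1.800e-01]
```

```bash
python3 - <<'E'
from h import *
st(2); togo([.547,.199,.075])
im,d=ctrl.get_image("scene"); np.savez("scene6.npz",im=im,d=d)
cv2.imwrite("pics/crop7.png",cv2.resize(im[200:270,370:455],(728,600),interpolation=cv2.INTER_CUBIC)[:,:,::-1])
o=ctrl.get_obs(); print(o["wrist_torque"],o["contact_force"])
E
```

```text
t 15.65 L S Z | Fu Fv Fz | op | tilt [ 10.56   2.39  91.16 -10.71   3.01   0.2   25.13   0.14  -0.19]
t 15.65 pos [0.5499 0.1975 0.0747] shift [ 0.057 -0.152 -0.017] turn [ 0.0037  0.0038 -0.0001] F [  1.84 -10.95   0.56] op 0.0251
[-1.5561282  -0.23914199 -0.1735499 ] [  1.52109881 -10.62286229   0.28152294]
```

View pics/crop7.png

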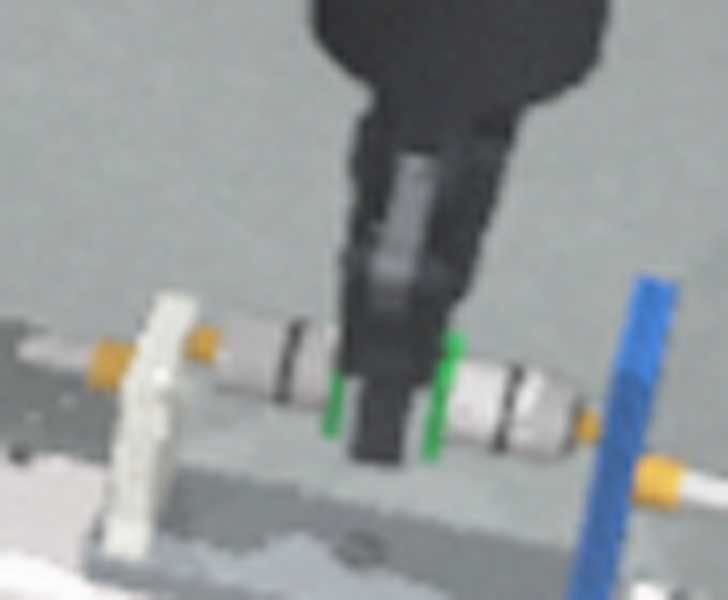

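The crop shows the nose at (203,345) just inside the white stop, the pin at (590,425) on the blue stop, and the cartridge level with nothing touching. There is a small sideways drift of 1.4 mm with 2-3 N. I'll continue in small steps and watch it.

Call:
jog_arm([
  [0, 0, 0.1, 0, 0, 0, -1],
  [0, 0, 0.1, 0, 0, 0, -1],
  [0, 0, 0, 0, 0, 0, -1],
  [0, 0, 0, 0, 0, 0, -1],
])

```text
t: 16.1
tool_pos: [0.5499, 0.1976, 0.071]
tool_rot: [2.35, 2.079, -0.0]
contact_force: [1.2, -10.5, 1.0]
opening: 0.0251
grip_force: 69.7
```

```bash
python3 -c "
from h import *
st(3); print(ctrl.get_obs()['wrist_torque'])"
```

```text
t 16.2 L S Z | Fu Fv Fz | op | tilt [ 10.71   2.37  87.47 -10.36   2.17   1.11  25.02   0.14  -0.17]
[-1.44875563 -0.10867641 -0.10205531]
```

Call:
jog_arm([
  [0, -0.035, 0.1, 0, 0, 0, -1],
  [0, -0.035, 0.1, 0, 0, 0, -1],
  [0, 0, 0.1, 0, 0, 0, -1],
  [0, 0, 0, 0, 0, 0, -1],
])

```text
t: 16.6
tool_pos: [0.5486, 0.1982, 0.0649]
tool_rot: [2.35, 2.079, 0.001]
contact_force: [1.5, -9.0, -1.0]
opening: 0.0249
grip_force: 69.6
```

```bash
python3 -c "
from h import *
st(3)"
```

```text
t 16.7 L S Z | Fu Fv Fz | op | tilt [10.99  0.87 81.08 -8.8   2.97 -2.47 24.98  0.14 -0.14]
```

The force dropped to 8.8 N, so the pin has popped into the blue recess. I'll lower a little more to recess mid-height, watching Fz.

Call:
jog_arm([
  [0, 0, 0.08, 0, 0, 0, -1],
  [0, 0, 0.08, 0, 0, 0, -1],
  [0, 0, 0, 0, 0, 0, -1],
])

```text
t: 17.0
tool_pos: [0.5478, 0.1983, 0.0611]
tool_rot: [2.351, 2.081, -0.001]
contact_force: [-1.2, -8.7, -0.6]
opening: 0.0254
grip_force: 69.7
```

```bash
python3 -c "
from h import *
st(3)
im,d=ctrl.get_image('scene'); np.savez('scene7.npz',im=im,d=d)
cv2.imwrite('pics/crop8.png',cv2.resize(im[200:270,370:455],(728,600),interpolation=cv2.INTER_CUBIC)[:,:,::-1])"
```

```text
t 17.1 L S Z | Fu Fv Fz | op | tilt [ 1.111e+01  1.900e-01  7.759e+01 -8.800e+00  5.500e-01 -5.900e-01
  2.506e+01  4.000e-02 -1.200e-01]
```

View pics/crop8.png

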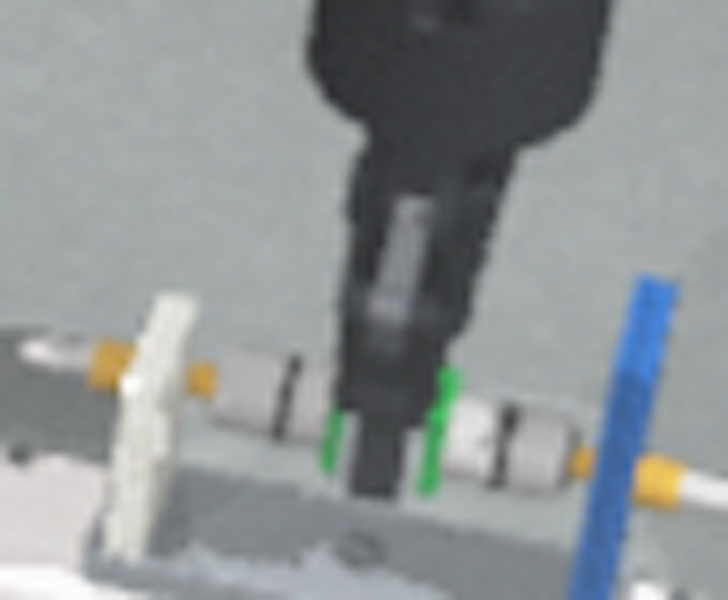

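The cartridge lines up with the hose fittings at recess height: nose (203,380) and pin (582,460) lie about 4 crop px (around 1.3 mm) above the line between them. I'll lower 1 mm more, then ease back 4 mm; Fu should stay near -7 N if the nose enters its recess.

Call:
jog_arm([
  [0, 0.01, 0.05, 0, 0, 0, -1],
  [0, 0, 0, 0, 0, 0, -1],
  [-0.06, 0, 0, 0, 0, 0, -1],
  [-0.06, 0, 0, 0, 0, 0, -1],
  [-0.06, 0, 0, 0, 0, 0, -1],
  [0, 0, 0, 0, 0, 0, -1],
])

```text
t: 17.75
tool_pos: [0.5475, 0.195, 0.0602]
tool_rot: [2.352, 2.081, -0.0]
contact_force: [0.6, -6.8, 0.7]
opening: 0.0249
grip_force: 69.7
```

```bash
python3 -c "
from h import *
st(3)"
```

```text
t 17.85 L S Z | Fu Fv Fz | op | tilt [ 7.860e+00  3.200e-01  7.666e+01 -6.810e+00  1.270e+00 -1.000e-01
  2.495e+01  5.000e-02 -7.000e-02]
```

Call:
jog_arm([
  [-0.06, 0, 0, 0, 0, 0, -1],
  [-0.06, 0, 0, 0, 0, 0, -1],
  [0, 0, 0, 0, 0, 0, -1],
])

```text
t: 18.15
tool_pos: [0.5472, 0.1929, 0.0601]
tool_rot: [2.352, 2.081, 0.0]
contact_force: [0.0, -6.1, -0.6]
opening: 0.0251
grip_force: 69.7
```

```bash
python3 -c "
from h import *
st(3)"
```

```text
t 18.25 L S Z | Fu Fv Fz | op | tilt [ 5.720e+00  2.900e-01  7.664e+01 -6.210e+00  8.200e-01 -3.200e-01
  2.498e+01  5.000e-02 -4.000e-02]
```

Call:
jog_arm([
  [-0.05, 0, 0, 0, 0, 0, -1],
  [0, 0, 0, 0, 0, 0, -1],
])

```text
t: 18.45
tool_pos: [0.5471, 0.1921, 0.0601]
tool_rot: [2.352, 2.081, 0.001]
contact_force: [-0.7, -4.8, -0.8]
opening: 0.0251
grip_force: 69.7
```

Call:
jog_arm([
  [-0.03, 0, 0, 0, 0, 0, -1],
  [0, 0, 0, 0, 0, 0, -1],
])

```text
t: 18.65
tool_pos: [0.547, 0.1916, 0.0602]
tool_rot: [2.352, 2.081, 0.001]
contact_force: [-0.2, -5.5, -0.9]
opening: 0.0252
grip_force: 69.7
```

```bash
python3 -c "
from h import *
st(3)"
```

```text
t 18.75 L S Z | Fu Fv Fz | op | tilt [ 4.330e+00  3.000e-01  7.666e+01 -5.710e+00  4.200e-01 -3.900e-01
  2.504e+01  6.000e-02 -2.000e-02]
```

Call:
jog_arm([
  [-0.025, 0, 0, 0, 0, 0, -1],
  [0, 0, 0, 0, 0, 0, -1],
  [0, 0, 0, 0, 0, 0, -1],
])

```text
t: 19.05
tool_pos: [0.547, 0.1911, 0.0602]
tool_rot: [2.352, 2.081, 0.001]
contact_force: [-0.4, -5.3, -0.4]
opening: 0.025
grip_force: 69.7
```

Call:
jog_arm([
  [-0.025, 0, 0, 0, 0, 0, -1],
  [0, 0, 0, 0, 0, 0, -1],
  [0, 0, 0, 0, 0, 0, -1],
])

```text
t: 19.35
tool_pos: [0.5469, 0.1907, 0.0601]
tool_rot: [2.352, 2.081, 0.001]
contact_force: [0.2, -4.7, -0.7]
opening: 0.025
grip_force: 69.7
```

```bash
python3 -c "
from h import *
st(3)"
```

```text
t 19.45 L S Z | Fu Fv Fz | op | tilt [ 3.480e+00  2.700e-01  7.663e+01 -4.980e+00  5.500e-01 -4.700e-01
  2.511e+01  6.000e-02 -1.000e-02]
```

Call:
jog_arm([
  [-0.025, 0, 0, 0, 0, 0, -1],
  [0, 0, 0, 0, 0, 0, -1],
  [0, 0, 0, 0, 0, 0, -1],
])

```text
t: 19.75
tool_pos: [0.5468, 0.1905, 0.0601]
tool_rot: [2.352, 2.082, 0.002]
contact_force: [1.0, -4.3, 0.6]
opening: 0.0252
grip_force: 69.7
```

```bash
python3 -c "
from h import *
st(3)"
```

```text
t 19.85 L S Z | Fu Fv Fz | op | tilt [ 3.220e+00  2.400e-01  7.662e+01 -3.640e+00  1.510e+00  6.000e-02
  2.504e+01  7.000e-02  2.000e-02]
```

The nose has touched the bottom of its recess (the force relieves from -5 to -3.6 N). One more small step, then lower gently so it rests on the recess floors before release.

Call:
jog_arm([
  [-0.02, 0, 0, 0, 0, 0, -1],
  [0, 0, 0.04, 0, 0, 0, -1],
  [0, 0, 0.04, 0, 0, 0, -1],
  [0, 0, 0, 0, 0, 0, -1],
  [0, 0, 0, 0, 0, 0, -1],
])

```text
t: 20.35
tool_pos: [0.5467, 0.1903, 0.0585]
tool_rot: [2.352, 2.082, 0.002]
contact_force: [2.2, -1.5, 1.9]
opening: 0.0249
grip_force: 69.9
```

```bash
python3 -c "
from h import *
st(3)"
```

```text
t 20.45 L S Z | Fu Fv Fz | op | tilt [ 3.000e+00  8.000e-02  7.496e+01 -1.350e+00  2.140e+00  2.230e+00
  2.490e+01  6.000e-02  4.000e-02]
```

Call:
jog_arm([
  [0, 0.02, 0.04, 0, 0, 0, -1],
  [0, 0, 0, 0, 0, 0, -1],
  [0, 0, 0, 0, 0, 0, -1],
])

```text
t: 20.75
tool_pos: [0.5467, 0.1902, 0.0573]
tool_rot: [-2.352, -2.082, -0.001]
contact_force: [0.6, 0.1, 2.8]
opening: 0.0249
grip_force: 70.1
```

```bash
python3 -c "
from h import *
st(2)"
```

```text
t 20.8 L S Z | Fu Fv Fz | op | tilt [2.910e+00 1.300e-01 7.381e+01 3.000e-02 5.100e-01 2.060e+00 2.519e+01
 1.000e-02 3.000e-02]
```

Forces are near zero along the axis and sideways. Releasing.

Call:
jog_arm([
  [0, 0, 0, 0, 0, 0, -0.2],
  [0, 0, 0, 0, 0, 0, 0.2],
  [0, 0, 0, 0, 0, 0, 0.6],
  [0, 0, 0, 0, 0, 0, 1],
  [0, 0, 0, 0, 0, 0, 1],
  [0, 0, 0, 0, 0, 0, 1],
], grip_force=20)

```text
t: 21.4
tool_pos: [0.5466, 0.1899, 0.0572]
tool_rot: [-2.352, -2.082, 0.0]
contact_force: [0.2, -0.1, -0.7]
opening: 0.0853
grip_force: 0.0
```

```bash
python3 -c "
from h import *
st(2)"
```

```text
t 21.45 L S Z | Fu Fv Fz | op | tilt [ 2.59  0.11 73.77 -0.45  0.2  -0.35 85.3  -0.   -0.  ]
```

Call:
jog_arm([
  [0, 0, -0.3, 0, 0, 0, 1],
  [0, 0, -0.6, 0, 0, 0, 1],
  [0, 0, -0.9, 0, 0, 0, 1],
  [0, 0, -0.9, 0, 0, 0, 1],
  [0, 0, -0.9, 0, 0, 0, 1],
  [0, 0, -0.9, 0, 0, 0, 1],
  [0, 0, -0.9, 0, 0, 0, 1],
  [0, 0, -0.9, 0, 0, 0, 1],
])

```text
t: 22.25
tool_pos: [0.5469, 0.1899, 0.1856]
tool_rot: [2.352, 2.082, 0.002]
contact_force: [-0.2, -0.4, -0.4]
opening: 0.0854
grip_force: 0.0
```

```bash
python3 - <<'E'
from h import *
im,d=ctrl.get_image("scene"); np.savez("scene8.npz",im=im,d=d)
A=cv2.resize(im[195:295,360:480],(720,600),interpolation=cv2.INTER_CUBIC); cv2.imwrite("pics/crop9.png",A[:,:,::-1])
a=np.load("scene0.npz")["im"]; df=np.abs(a.astype(int)-im).sum(2); print("stand/spent changed px",(df[225:250,230:290]>90).sum())
E
```

```text
stand/spent changed px 15
```

View pics/crop9.png

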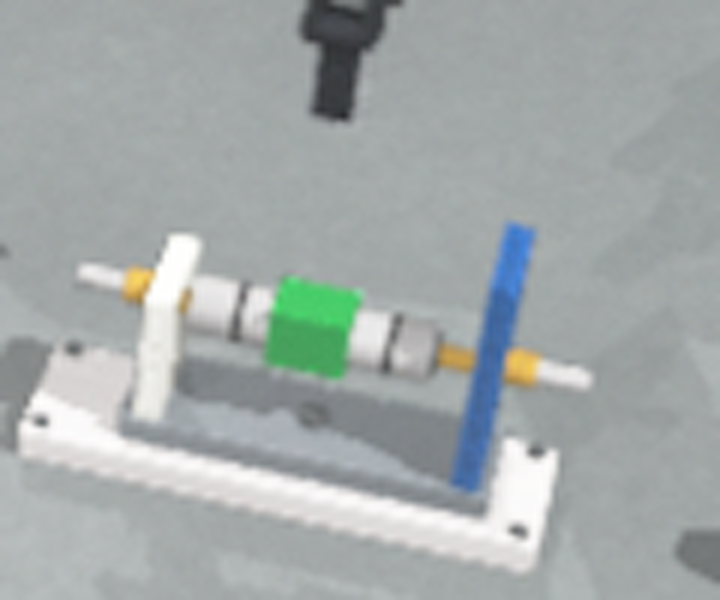

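The crop shows the cartridge level between the stops: the nose is in the white stop's recess at (185,297), the pin runs into the blue stop's recess at (485,358), in line with both hose fittings. The gripper is well clear above. Handing in.

```bash
python3 -c "
from station import ctrl
print(ctrl.finish_job())"
```

```text
the job is handed in; nothing more can be done
None
```

The fresh green-collar cartridge is in the holder, level, with pin and nose in their recesses by force and picture. I handed the job in at about 22 s; the largest holder force I read was about 11 N. The spent cartridge and stand looked unmoved, and I did not check the rest of the bench separately.

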